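# Hang up the extractor key, then hold the reader's lid at its tipping point

## Task

Take the extractor key off the closed lid of the flow-cell reader and slip its eye over the brass post so that it lies flat on the stand's foot, and let go of it. Then pinch the blue bar of the lid, swing the lid up until it stands straight up at its balance point, where it would fall neither way, and finish while still gripping the bar and holding the lid still there (its stay is missing, so I need you to hold it while I pipette); never let it tip over backwards. Leave the other things on the bench where they are.

Things in the scene. Friction and masses are not known exactly. Their poses are not given: they have to be found in the camera images.
- key_grip (a point): Centre of the orange upright fin (26 mm long in x, 12 thick in y, 38 tall) of the loose steel extractor key, 0.12 kg. The key's flat plate is 6 mm thick, 22 wide; its underside is 25 mm below this point, the fin's top 19 above. Axes: x along the plate from eye to tip (tip end 58 mm from here), z up. At the start it lies flat on the shut lid, whose top is 90 mm above the bench
- key_eye (a point): Centre of the round eye of the key, 40 mm from the grip's centre along key -x, at half the 6 mm plate thickness. Hole 24 mm across, eye 40 mm outside. Axes as the key's, z along the hole
- key: The extractor key itself; origin on the underside, straight below the grip's centre
- post_tip (a point): Tip of the upright brass post, 75 mm above the bench: 12 mm across, with a tapered tip, 45 mm tall above a round grey foot 110 mm across whose flat top is 30 mm above the bench. Fixed. When the key is seated flat on the foot its key_eye is 33 mm above the bench
- bar_mid (a point): Middle of the lid's blue grip bar: round, 12 mm across, 100 long, parallel to the hinge, on two steel arms (inner faces 84 mm apart), 50 mm beyond the lid's free edge and 155 mm from the hinge axis. Moves and turns with the lid; y along the bar. Lid shut: 85 mm above the bench, in front of the reader, 39 mm free between bar and reader
- lid_hinge (a point): Middle of the lid's hinge axis, 85 mm above the bench, 45 mm behind the centre of the fixed black reader (130 mm deep, 150 wide, 75 high below the lid). Axes: x from the reader's front to its back, y along the hinge, z up. With the lid at angle a the bar is at -155 cos(a) mm in x, +155 sin(a) mm in z from here
- lid (a joint): Angle of the lid (grey panel 138 x 97 x 10 mm, amber window, about 0.28 kg): 0 shut and level, growing as the bar swings up and over to the back, 2.4 fully over. The hinge is free, with no stay: the lid falls shut below and falls open above its balance point 1.571, where the panel stands upright with the bar straight above the hinge
- vial: Small jar 32 mm across, 55 mm tall, loose, between the places of reader and post; leave alone. Origin under its centre
- cup: Clear plastic cup, 72 mm across the rim, 100 mm tall, loose; leave alone. Origin under its centre
- tipbox: Blue pipette-tip box 85 x 120 x 54 mm, loose; leave alone. Origin under its centre
- tuberack: Orange tube rack 85 x 120 x 54 mm, loose; leave alone. Origin under its centre
- timer: White bench timer 60 x 70 x 22 mm, loose; leave alone. Origin under its centre
- block: Aluminium tube block 80 x 50 x 30 mm, loose; leave alone. Origin under its centre
Things that resemble listed ones, but are neither listed nor needed, are in the scene too. There is more than one size of the part that bears post_tip; the job needs the smaller. What is shaped like the key but green is not meant.

How it is judged (in metres and radians):
On the way, in this order (a step that is already met when the one before it is completed fails the run):
1. with the lid still shut, the key's eye is over the post, the key lies flat on the foot and is let go (horizontal distance between key_eye and post_tip below 0.01 m and height (world z) of key_eye below 0.039 m and angle between key_eye's own z axis and vertical below 0.12 rad and contact force between the fingers and key below 0.1 N and linear speed of key below 0.03 m/s and value of joint lid below 0.15 rad), for 0.2 s.
2. the lid stands at its balance point in the fingers' grip (value of joint lid between 1.491 and 1.651 rad and contact force between the fingers and lid above 1 N), for 0.3 s.
At the end, for the whole second after the job is handed in: The lid is held still by the fingers (contact over 1 N, turning slower than 0.05 rad/s) within 0.08 rad of its upright balance point, and the key, let go and at rest, lies flat (within 0.12 rad) on the stand's foot with its eye around the post (centres within 10 mm, eye centre below 39 mm) (all of step 2 and velocity of joint lid between -0.05 and 0.05 rad/s and horizontal distance between key_eye and post_tip below 0.01 m and height (world z) of key_eye below 0.039 m and angle between key_eye's own z axis and vertical below 0.12 rad and contact force between the fingers and key below 0.1 N and linear speed of key below 0.03 m/s); the arm keeps its last pose, push and grip.
It fails at once if the lid tips over backwards, more than about 20 degrees past upright (value of joint lid above 1.92 rad).
It fails at once if a bystander is moved more than 25 mm (distance of any of vial, cup, tipbox, tuberack, timer, block from where it was at the start of the episode above 0.025 m).
It also fails if it takes over 64 s, if anything falls off the work surface, if the arm or the gripper's body presses on something with over 40 N, if the wrist force passes 120 N, or if a joint passes its speed limit or range.

## Robot

A 6-joint arm with a two-finger parallel gripper is mounted at the origin on the work surface. World frame = base frame: x ahead of the robot, y to its left, z up, the work surface at z = 0. Lengths are in mm, angles in rad, forces in N, time in s.
With the tool pointing down it reaches from about 350 to 975 mm from the base axis. Payload 7.1 kg.
Tool frame: the origin (TCP) lies at the centre of the arm's flange, where the gripper is bolted on; the fingertips stand 182 mm ahead of it and the grasp point (between the pads) lies 163 mm ahead of it; z points along the fingers, y is the line along which they close (so a half turn about z gives the same grasp; the last joint's range is limited). The gripper opens to 88 mm and grips with 3 to 60 N. Pads are 20 mm wide; open, the fingers measure 115 mm over their backs; the gripper's body (75 mm by 178 mm) begins 61 mm behind the grasp point.
Start: joints at [1.22, 0.423, 1.63, -0, 1.089, -0.019], TCP at [203.559, 590.906, 404.675] pointing down, gripper open.
Joint ranges: [-3, 3], [-0.9, 2.11], [0.09, 2.58], [-1.31, 4.45], [0.11, 2.69], [-2.54, 2.54]. Speed limits (rad/s): [2.39, 2.39, 3.01, 3.14, 3.14, 3.14].

## Interface

Orientations are given as a rotation vector (axis times angle).
In Python, from workcell import readout, get_image, ctrl gives the robot as it stands.
- The arm moves only by the tool step_arm, never from a script. Its argument "targets" is a list that holds one entry, the list of rows, each a list of 7 numbers: the shift along the world's x, y, z as a fraction of full scale, then the turn, a rotation vector about the world's x, y, z as a fraction of full scale, then the opening, from 0 (shut) to 1 (fully open). In form: [[[dx, dy, dz, wx, wy, wz, claw], ...]]. A call has exactly 5 rows; each row shifts and turns the commanded pose from where the row before left it; what a row does not reach is not made up. Full scale, the value 1, is 0.05 m for a shift and 4 degrees for a turn. A row lasts 1/8 s, in which the tool goes at most 62.5 mm and 10.7 degrees, less where a joint would pass 70% of its speed; a pose out of reach is approached as far as the arm can. A call with a number of a shift or a turn outside -1 to 1 is refused whole. A call with a gripper value outside its range is refused whole. The fingers move at their own pace and stop on an object; the grip force is fixed at half the most. Time passes only in rows, so rows that do not move let the fingers close, or fill a call up. It gives the time, the measured TCP pose, the force, the opening and the grip force at its end, in the units of the state.
- readout.get_obs(): the state, without advancing time (a new reading comes with each control period).
- get_image(name): name is "scene" or "top" or "wrist"; returns a dict with "pixels" (480x640x3 uint8, red, green, blue), "intrinsics" (3x3 intrinsics, pixels), "extrinsics" (4x4, takes a point from world to camera coordinates). Camera axes: x right, y down, z forward; pixel columns grow to the right and rows downward; lengths in mm; the calibration is good to about 2 mm. A picture is of the moment at which its call begins. There is no depth.
- ctrl.close_job(): hands the job in; it is judged then, once.
The state is a dict: "t": time; "qpos": joint angles; "qvel": joint speeds; "joint_torque": joint torques, N m; "ee_pos": TCP position; "orientation": TCP orientation; "ft_force": force on the tool from outside, world axes, zero at the start; "moment": the same for the moment, N m; "width": finger opening in mm; "grasp_force": force on a finger pad.
Only numpy, scipy, OpenCV 4.12 (cv2) and the standard library are available. Lean on these libraries where they do the work, as an engineer would, in place of code of your own. Each camera call takes 0.05 s, during which the arm holds its last target. There are 200 camera calls.

## Working session

There is one attempt and no reset: what is moved stays moved. The work goes in short steps, Python scripts to look and compute and a tool call to move; the robot and the scene stay as the last step left them, time stands still between calls to the robot, and variables do not carry over. Pictures are saved under pics/ and viewed, at most 11 in all, crops included, and the job is handed in when it is done.

Besides the shell and the picture viewer there is one more tool, called after "Request:" by a JSON object that holds its "name" and its "arguments". step_arm: Moves the arm, as the interface text tells. Shift numbers are shares of 0.05 m and turn numbers shares of 4 degrees, none past 1 either way. Its arguments: {"type":"object","properties":{"targets":{"type":"array"}},"required":["targets"]}

```bash
mkdir -p pics; cat > h.py <<'E'
import numpy as np,cv2
from workcell import readout,get_image,ctrl
def snap(n,f):
    d=get_image(n);cv2.imwrite(f'pics/{f}.png',d['pixels'][:,:,::-1]);np.savez(f'pics/{f}.npz',K=d['intrinsics'],E=d['extrinsics']);return d
def load(f):
    d=np.load(f'pics/{f}.npz');return d['K'],d['E']
def plane(f,u,v,z):
    K,E=load(f);R=E[:3,:3];t=E[:3,3];c=-R.T@t;r=R.T@np.linalg.inv(K)@[u,v,1];return c+r*(z-c[2])/r[2]
def proj(f,p):
    K,E=load(f);q=K@(E[:3,:3]@np.array(p)+E[:3,3]);return q[:2]/q[2]
E
python3 -c "
from h import *
snap('top','top1');snap('scene','sc1');o=readout.get_obs();print(o)
for f in('top1','sc1'):
  K,E=load(f);print(K[0,0],-E[:3,:3].T@E[:3,3])"
```

```text
{'t': 0.1, 'qpos': array([ 1.22001809e+00,  4.23739033e-01,  1.63058630e+00,  2.18688360e-06,
        1.08860387e+00, -1.90522339e-02]), 'qvel': array([-0.00213394, -0.0007589 , -0.00269912, -0.0009831 , -0.000476  ,
       -0.00125866]), 'joint_torque': array([-6.50626625e-04, -5.45606017e+01, -2.74324751e+01,  6.44742837e-02,
        1.87732698e-02, -5.68578128e-05]), 'ee_pos': array([203.46897795, 590.69298471, 404.0058386 ]), 'orientation': array([-5.18648678e-01, -3.09823300e+00,  2.06293765e-03]), 'ft_force': array([-0.52425638, -0.25305686, -0.22318436]), 'moment': array([ 0.03884503, -0.010317  ,  0.01230876]), 'grasp_force': 0.0, 'width': 87.90931294152405}
565.3152852617831 [ 436.70464402  -14.0847472  1388.27786444]
437.2301458091047 [ 932.86113021 -293.41356451  843.68293712]
```

View pics/top1.png

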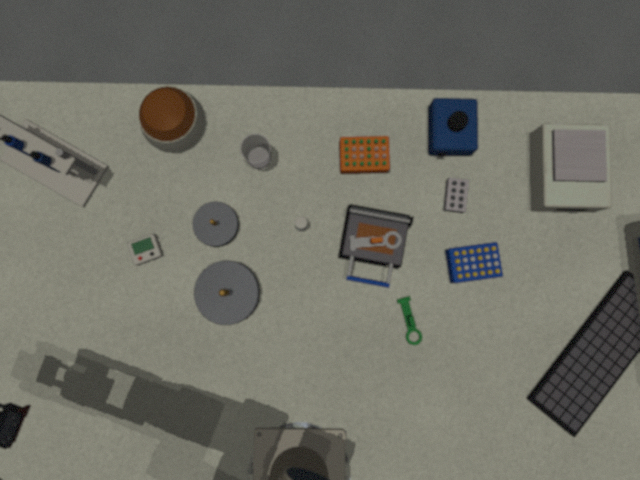

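View pics/sc1.png

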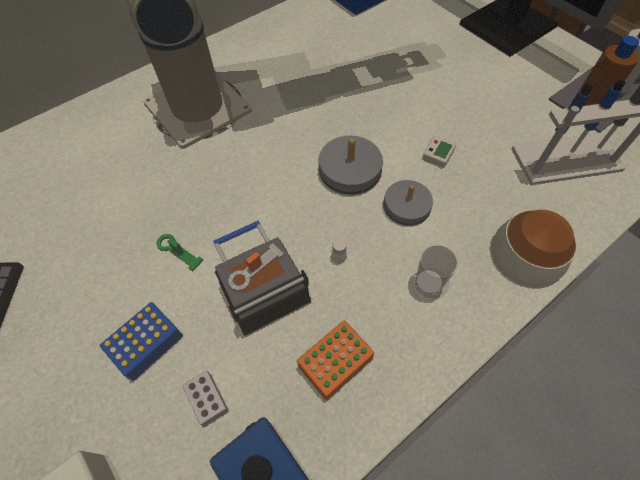

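The top view shows the small stand at (215,223), the key on the lid with its eye at (392,240) and fin at (376,240), and the blue bar at (369,281). The larger stand is at (226,292), and the green key is a decoy. I'll take enlarged crops for accurate pixels.

```bash
python3 -c "
from h import *
a=cv2.imread('pics/top1.png');b=cv2.imread('pics/sc1.png')
A=cv2.resize(a[195:295,330:420],None,fx=4.4,fy=4.4,interpolation=2);B=cv2.resize(b[215:335,205:315],None,fx=3.3,fy=3.3,interpolation=2)
C=cv2.resize(a[195:255,185:245],None,fx=3,fy=3,interpolation=2);D=cv2.resize(b[175:230,375:440],None,fx=3,fy=3,interpolation=2)
o=np.zeros((600,800,3),np.uint8)
for im,x,y in((A,0,0),(B,410,0),(C,0,420),(D,410,420)):
  h,w=im.shape[:2];h=min(h,600-y);w=min(w,800-x);o[y:y+h,x:x+w]=im[:h,:w]
cv2.imwrite('pics/crop1.png',o)"
```

```text
(no output)
```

View pics/crop1.png

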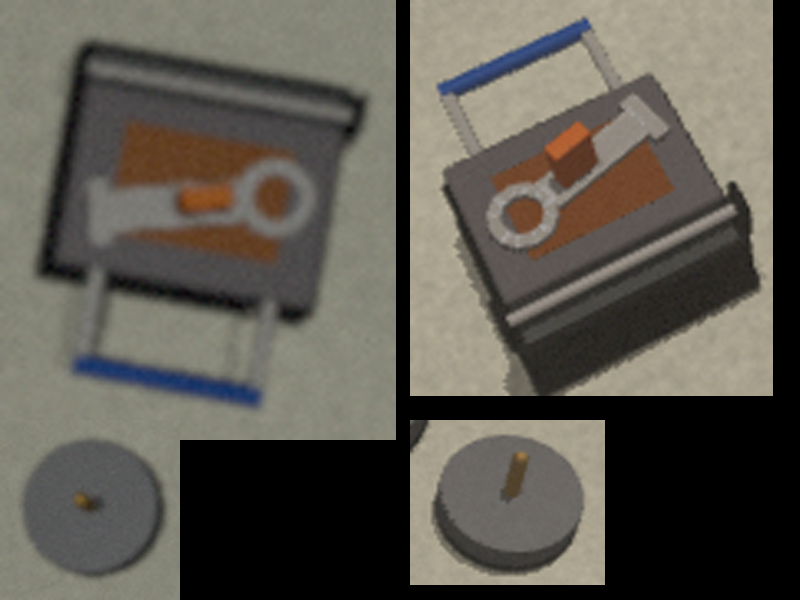

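```bash
python3 -c "
from h import *
np.set_printoptions(precision=1,suppress=True)
A=lambda x,y:('top1',330+x/4.4,195+y/4.4)
B=lambda x,y:('sc1',205+(x-410)/3.3,215+y/3.3)
C=lambda x,y:('top1',185+x/3,195+(y-420)/3)
D=lambda x,y:('sc1',375+(x-410)/3,175+(y-420)/3)
for n,p,z in [('eye',A(275,197),96),('eye',B(522,215),96),('fintop',A(206,194),134),('fintop',B(570,139),134),('tip',A(100,212),96),('tip',B(645,115),96),
 ('barL',A(75,366),87),('barR',A(260,397),87),('barL',B(588,24),87),('barR',B(441,89),87),('foot',C(93,508),30),('post',C(79,497),75),('post',D(521,456),75),('foot',D(510,494),30),
 ('hinge1',A(90,62),92),('hinge2',A(350,108),92),('vial',('top1',302,224),55)]:
  print(n,p[0],plane(*p,z)[:2])
"
```

```text
eye top1 [ 555.3 -205.1]
eye sc1 [ 557.4 -206.7]
fintop top1 [ 552.7 -164.4]
fintop sc1 [ 554.1 -164.8]
tip top1 [ 545.9 -113.7]
tip sc1 [ 548.4 -114.2]
barL top1 [ 465.7 -102.2]
barR top1 [ 451.2 -198.9]
barL sc1 [ 468.7 -102.2]
barR sc1 [ 451.3 -198.1]
foot top1 [591.4 212. ]
post top1 [594.7 215.7]
post sc1 [596.  212.7]
foot sc1 [596.7 210.7]
hinge1 top1 [ 625.3 -108. ]
hinge2 top1 [ 603.3 -244.9]
vial top1 [592.9   4. ]
```

Request:
{"name": "step_arm", "arguments": {"targets": [[[0.35,-0.756,0,0,0,-0.81,0.5],[0.35,-0.756,0,0,0,-0.81,0.5],[0.35,-0.756,0,0,0,-0.81,0.5],[0.35,-0.756,0,0,0,-0.81,0.5],[0.35,-0.756,0,0,0,-0.81,0.5]]]}}

```text
t: 0.72
ee_pos: [291.4, 400.6, 404.4]
orientation: [-0.953, -2.994, 0.001]
ft_force: [0.3, -0.2, 0.1]
width: 43.8
grasp_force: 0.0
```

Request:
{"name": "step_arm", "arguments": {"targets": [[[0.35,-0.756,0,0,0,-0.81,0.5],[0.35,-0.756,0,0,0,-0.81,0.5],[0.35,-0.756,0,0,0,-0.81,0.5],[0.35,-0.756,0,0,0,-0.81,0.5],[0.35,-0.756,0,0,0,-0.81,0.5]]]}}

```text
t: 1.35
ee_pos: [378.8, 211.6, 404.6]
orientation: [-1.365, -2.829, 0.0]
ft_force: [0.6, 1.2, 0.1]
width: 43.5
grasp_force: 0.0
```

Request:
{"name": "step_arm", "arguments": {"targets": [[[0.35,-0.756,0,0,0,-0.81,0.5],[0.35,-0.756,0,0,0,-0.81,0.5],[0.35,-0.756,0,0,0,-0.81,0.5],[0.35,-0.756,0,0,0,-0.81,0.5],[0.35,-0.756,0,0,0,-0.81,0.5]]]}}

```text
t: 1.98
ee_pos: [466.4, 22.5, 404.5]
orientation: [-1.75, -2.608, 0.0]
ft_force: [0.8, 0.2, -0.1]
width: 44.0
grasp_force: 0.0
```

Request:
{"name": "step_arm", "arguments": {"targets": [[[0.35,-0.756,0,0,0,-0.81,0.5],[0.35,-0.756,0,0,0,-0.81,0.5],[0.35,-0.756,0,0,0,-0.81,0.5],[0.35,-0.756,0,0,0,-0.81,0.5],[0,0,0,0,0,0,0.5]]]}}

```text
t: 2.6
ee_pos: [536.8, -129.3, 404.3]
orientation: [2.035, 2.393, -0.0]
ft_force: [-0.8, 0.2, 0.0]
width: 44.0
grasp_force: 0.0
```

```bash
python3 -c "
from h import *
from scipy.spatial.transform import Rotation as R
d=snap('wrist','w1');o=readout.get_obs();M=R.from_rotvec(o['orientation']).as_matrix()
print(o['t'],o['ee_pos'],M[:,1],M[:,2],o['width'])
print(proj('w1',[552.5,-165.5,134]),proj('w1',[556.5,-206,96]))"
```

```text
2.65 [ 536.01035682 -128.09385807  404.12331035] [ 9.86746485e-01  1.62266712e-01 -9.42405756e-04] [-1.02892957e-03  4.49183178e-04 -9.99999370e-01] 43.90844947723394
[330.72383116 291.82699014] [325.70565237 316.42539402]
```

View pics/w1.png

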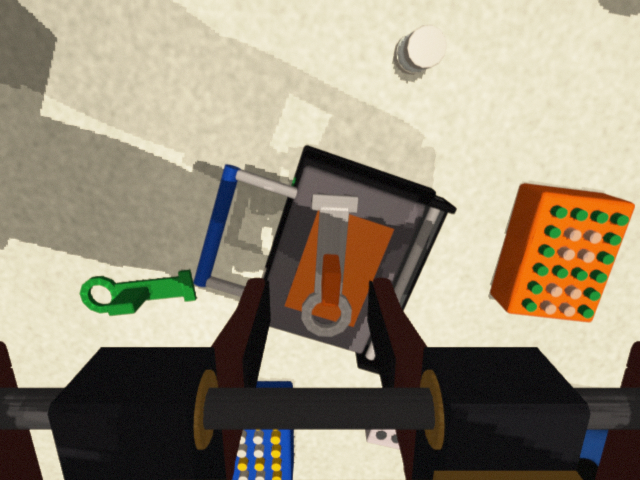

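The wrist view shows the key eye at about (327,313), the tip end at (335,203), the fin running from (333,255) to (331,318), and the bar ends at (231,168) and (203,284).

```bash
python3 -c "
from h import *
for n,u,v,z in [('eye',327,313,96),('tip',335,203,96),('barL',231,170,87),('barR',203,283,87),('vial',428,47,55)]: print(n,plane('w1',u,v,z)[:2])
b=cv2.imread('pics/w1.png')[240:340,270:390];cv2.imwrite('pics/w1c.png',cv2.resize(b,None,fx=5,fy=5,interpolation=2))"
```

```text
eye [ 557.0129236  -202.78828696]
tip [ 547.78060993 -112.67936017]
barL [ 468.71700352 -102.43273745]
barR [ 455.04653115 -196.8564946 ]
vial [599.04251945   6.43073857]
```

View pics/w1c.png

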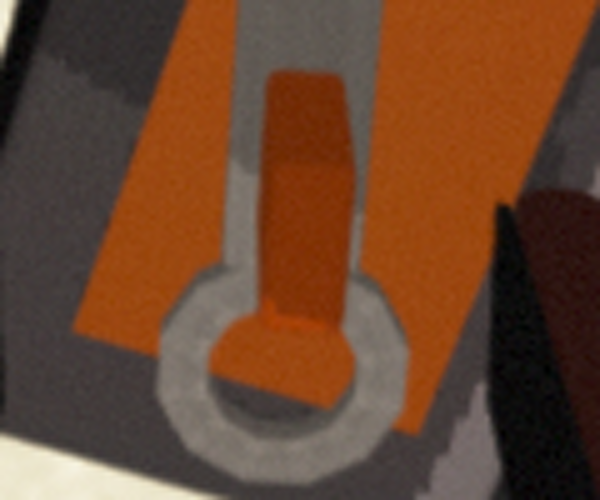

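```bash
python3 -c "
from h import *
print(plane('w1',326.4,314,96),plane('w1',331.2,288.6,134))"
```

```text
[ 556.68782234 -203.75226133   96.        ] [ 552.41087824 -163.06059179  134.        ]
```

Request:
{"name": "step_arm", "arguments": {"targets": [[[0.165,-0.36,-0.2,0,0,-0.42,0.5],[0.165,-0.36,-0.2,0,0,-0.42,0.5],[0,0,-0.7,0,0,0,0.5],[0,0,-0.7,0,0,0,0.5],[0,0,-0.6,0,0,0,0.5]]]}}

```text
t: 3.28
ee_pos: [552.5, -163.7, 282.6]
orientation: [-2.101, -2.334, 0.001]
ft_force: [0.4, 0.2, 0.4]
width: 43.9
grasp_force: 0.0
```

Request:
{"name": "step_arm", "arguments": {"targets": [[[0,0,0,0,0,0,0.5],[0,0,0,0,0,0,0],[0,0,0,0,0,0,0],[0,0,0,0,0,0,0],[0,0,0,0,0,0,0]]]}}

```text
t: 3.9
ee_pos: [552.7, -163.4, 285.5]
orientation: [2.1, 2.335, 0.001]
ft_force: [-0.3, 0.1, 4.5]
width: 11.7
grasp_force: 30.0
```

Request:
{"name": "step_arm", "arguments": {"targets": [[[0,0,0.2,0,0,0,0],[0,0,0.4,0,0,0,0],[0,0,0.6,0,0,0,0],[0,0,0.6,0,0,0,0],[0,0,0.4,0,0,0,0]]]}}

```text
t: 4.53
ee_pos: [552.6, -163.3, 396.7]
orientation: [2.1, 2.335, 0.001]
ft_force: [-0.1, -0.0, -0.8]
width: 11.7
grasp_force: 30.0
```

Request:
{"name": "step_arm", "arguments": {"targets": [[[0.03,0.3,0,0,0,0,0],[0.06,0.6,0,0,0,0,0],[0.07,0.75,0,0,0,0,0],[0.07,0.75,0,0,0,0,0],[0.07,0.75,0,0,0,0,0]]]}}

```text
t: 5.15
ee_pos: [567.0, -3.7, 393.5]
orientation: [-2.099, -2.335, 0.002]
ft_force: [0.2, 0.1, -1.8]
width: 12.2
grasp_force: 30.0
```

Request:
{"name": "step_arm", "arguments": {"targets": [[[0.07,0.75,0,0,0,0,0],[0.07,0.75,0,0,0,0,0],[0.07,0.75,0,0,0,0,0],[0.07,0.75,0,0,0,0,0],[0.07,0.75,0,0,0,0,0]]]}}

```text
t: 5.78
ee_pos: [584.2, 183.7, 393.3]
orientation: [-2.099, -2.335, 0.003]
ft_force: [-0.1, 0.4, -1.3]
width: 11.8
grasp_force: 30.0
```

Request:
{"name": "step_arm", "arguments": {"targets": [[[0.07,0.75,-0.2,0,0,0,0],[0.05,0.6,-0.4,0,0,0,0],[0,0.08,-0.4,0,0,0,0],[0,0,-0.2,0,0,0,0],[0,0,0,0,0,0,0]]]}}

```text
t: 6.4
ee_pos: [590.6, 252.3, 333.4]
orientation: [-2.101, -2.334, 0.004]
ft_force: [0.1, 0.5, -1.1]
width: 11.9
grasp_force: 30.0
```

```bash
python3 -c "
from h import *
a=snap('wrist','w2')['pixels'];b=snap('scene','sc2')['pixels'];c=snap('top','top2')['pixels'];o=readout.get_obs();print(o['ee_pos'],o['ft_force'],o['width'],o['orientation'])
print(proj('w2',[595,213.5,75]),proj('sc2',[595,213.5,75]),proj('top2',[595,213.5,75]))
x,y=proj('sc2',[595,213.5,110]).astype(int);x=min(max(x,55),580);s=b[y-60:y+60,x-55:x+55]
o=np.zeros((480,800,3),np.uint8);w=cv2.resize(a,(400,300));o[:300,:400]=w;o[:436,400:800]=cv2.resize(s,(400,436))
x,y=proj('top2',[595,213.5,110]).astype(int);o[300:480,:300]=cv2.resize(c[y-30:y+30,x-50:x+50],(300,180));print(x,y,proj('sc2',[595,213.5,110]))
cv2.imwrite('pics/m2.png',o[:,:,::-1])"
```

```text
[591.43968406 252.50123447 335.423009  ] [ 0.90035695  0.1962784  -1.19144839] 12.155982544774625 [2.10170503e+00 2.33434360e+00 1.49468788e-03]
[317.93382958 301.07682703] [411.9473677  186.52541066] [212.27146255 220.57528882]
209 218 [414.67872633 176.46672479]
```

View pics/m2.png

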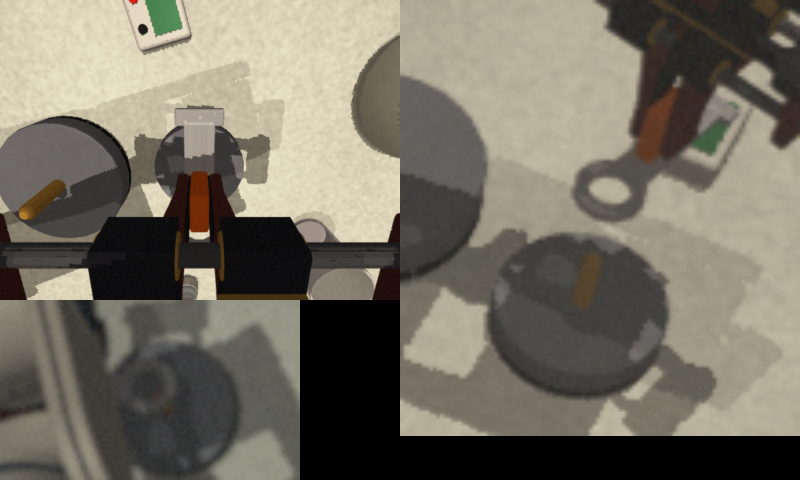

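Scene: the eye is at px (416.5,168.3) and the post tip at (412.4,186.5). Top: the eye is at (209,217). The key hangs level just above the post.

```bash
python3 -c "
from h import *
for z in (138,142):print(plane('sc2',416.5,168.3,z),plane('top2',209,217,z),proj('sc2',[595,212.7,z]))
print(plane('sc2',412.4,186.5,75))"
```

```text
[595.04781967 212.02824206 138.        ] [595.28910694 210.11448357 138.        ] [416.71739901 168.12514128]
[596.96263605 209.16326245 142.        ] [594.78174944 209.39720548 142.        ] [417.05762033 166.86900884]
[595.57054151 214.31447089  75.        ]
```

Request:
{"name": "step_arm", "arguments": {"targets": [[[0,0.05,-0.3,0,0,0,0],[0,0,-0.5,0,0,0,0],[0,0,-0.5,0,0,0,0],[0,0,-0.5,0,0,0,0],[0,0,-0.24,0,0,0,0]]]}}

```text
t: 7.18
ee_pos: [590.6, 255.4, 230.9]
orientation: [-2.1, -2.335, 0.003]
ft_force: [0.9, -0.4, -1.5]
width: 12.1
grasp_force: 30.0
```

```bash
python3 -c "
from h import *
b=snap('scene','sc3')['pixels'];o=readout.get_obs();print(o['ee_pos'],o['ft_force'],o['width'])
cv2.imwrite('pics/m3.png',cv2.resize(b[130:250,360:470],None,fx=4,fy=4)[:,:,::-1])"
```

```text
[590.31933226 255.2896831  229.9886438 ] [-0.95858581  0.08425494 -2.17347235] 11.468203712068508
```

View pics/m3.png

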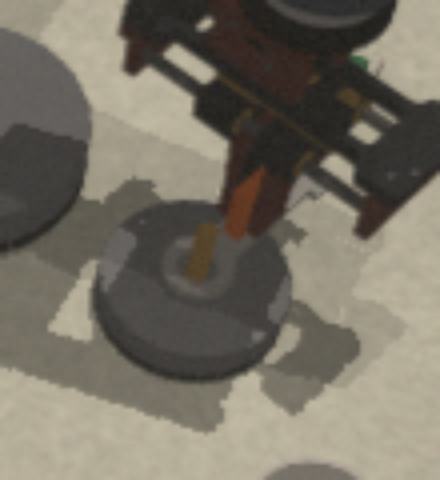

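The picture shows the post (200,250) standing through the eye ring. I'll lower the key the rest of the way.

Request:
{"name": "step_arm", "arguments": {"targets": [[[0,0,-0.05,0,0,0,0],[0,0,-0.04,0,0,0,0],[0,0,-0.02,0,0,0,0],[0,0,0,0,0,0,0],[0,0,0,0,0,0,0]]]}}

```text
t: 7.85
ee_pos: [591.1, 255.7, 227.5]
orientation: [2.101, 2.336, 0.001]
ft_force: [-0.4, -0.6, -1.2]
width: 12.1
grasp_force: 30.0
```

Request:
{"name": "step_arm", "arguments": {"targets": [[[0,0,-0.03,0,0,0,0],[0,0,-0.02,0,0,0,0],[0,0,0,0,0,0,0],[0,0,0,0,0,0,0],[0,0,0,0,0,0,0]]]}}

```text
t: 8.48
ee_pos: [591.1, 255.8, 225.6]
orientation: [2.101, 2.336, 0.0]
ft_force: [-2.2, -1.1, 5.7]
width: 12.0
grasp_force: 30.0
```

Contact with the foot. Releasing and backing straight up.

Request:
{"name": "step_arm", "arguments": {"targets": [[[0,0,0,0,0,0,0.5],[0,0,0,0,0,0,0.5],[0,0,0,0,0,0,0.5],[0,0,0.04,0,0,0,0.5],[0,0,0.1,0,0,0,0.5]]]}}

```text
t: 9.1
ee_pos: [591.0, 255.7, 231.6]
orientation: [-2.101, -2.336, 0.001]
ft_force: [0.4, 0.1, 0.0]
width: 44.1
grasp_force: 0.0
```

Request:
{"name": "step_arm", "arguments": {"targets": [[[0,0,0.4,0,0,0,0.5],[0,0,0.7,0,0,0,0.5],[0,0,0.8,0,0,0,0.5],[0,0,0.8,0,0,0,0.5],[0,0,0.7,0,0,0,0.5]]]}}

```text
t: 9.72
ee_pos: [591.0, 255.6, 405.1]
orientation: [2.1, 2.335, 0.004]
ft_force: [0.8, -0.3, -0.5]
width: 44.0
grasp_force: 0.0
```

```bash
python3 -c "
from h import *
b=snap('scene','sc4')['pixels'];w=snap('wrist','w4')['pixels'];o=readout.get_obs();print(o['ee_pos'],o['ft_force'],o['width'])
o=np.zeros((480,800,3),np.uint8);o[:436,:400]=cv2.resize(b[130:250,360:470],(400,436));o[:300,400:]=cv2.resize(w,(400,300))
print(proj('sc4',[595.3,214,33]))
cv2.imwrite('pics/m4.png',o[:,:,::-1])"
```

```text
[592.01006018 256.09812885 407.91314056] [ 0.37404211 -0.15106385  0.12586291] 43.60888136543853
[409.14172231 197.75712004]
```

View pics/m4.png

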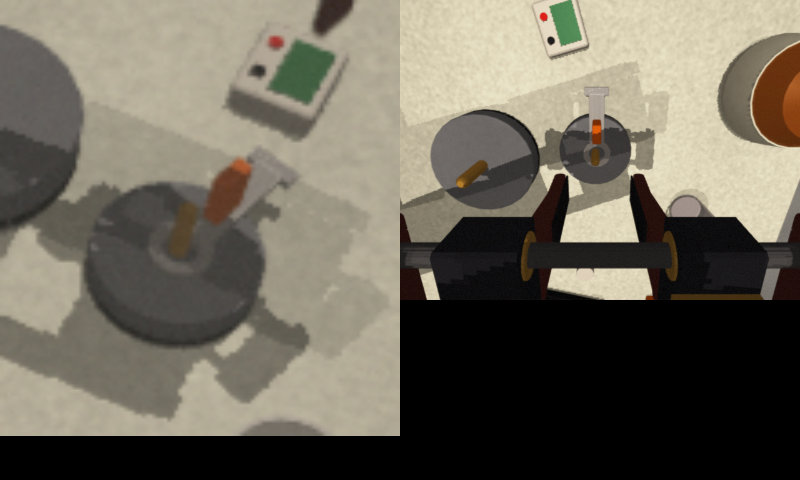

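The key is seated around the post, with the eye at (182,248) in the scene crop. Next is the bar.

Request:
{"name": "step_arm", "arguments": {"targets": [[[-0.261,-0.81,0,0,0,-0.375,0.47],[-0.261,-0.81,0,0,0,-0.375,0.47],[-0.261,-0.81,0,0,0,-0.375,0.47],[-0.261,-0.81,0,0,0,-0.375,0.47],[-0.261,-0.81,0,0,0,-0.375,0.47]]]}}

```text
t: 10.45
ee_pos: [524.9, 52.0, 401.7]
orientation: [-2.25, -2.193, 0.0]
ft_force: [0.3, 0.5, -0.6]
width: 41.7
grasp_force: 0.0
```

Request:
{"name": "step_arm", "arguments": {"targets": [[[-0.261,-0.81,0,0,0,-0.375,0.47],[-0.261,-0.81,0,0,0,-0.375,0.47],[-0.261,-0.81,0,0,0,-0.375,0.47],[-0.261,-0.81,0,0,0,-0.375,0.47],[-0.261,-0.81,0,0,0,-0.375,0.47]]]}}

```text
t: 11.08
ee_pos: [459.7, -150.4, 401.8]
orientation: [2.388, 2.041, 0.0]
ft_force: [1.3, -0.6, 0.6]
width: 40.9
grasp_force: 0.0
```

Request:
{"name": "step_arm", "arguments": {"targets": [[[0,0,0,0,0,0,0.47],[0,0,-0.4,0,0,0,0.47],[0,0,-0.6,0,0,0,0.47],[0,0,-0.4,0,0,0,0.47],[0,0,0,0,0,0,0.47]]]}}

```text
t: 11.7
ee_pos: [460.1, -148.4, 330.5]
orientation: [-2.384, -2.041, 0.002]
ft_force: [0.8, -0.8, -0.8]
width: 41.1
grasp_force: 0.0
```

```bash
python3 -c "
from h import *
from scipy.spatial.transform import Rotation as R
w=snap('wrist','w5')['pixels'];b=snap('scene','sc5')['pixels'];o=readout.get_obs();M=R.from_rotvec(o['orientation']).as_matrix()
print(o['ee_pos'],o['ft_force'],o['width'],M[:,1])
m=np.zeros((480,800,3),np.uint8);m[:390,:520]=cv2.resize(w,(520,390));m[:360,520:800]=cv2.resize(b[180:340,190:314],(280,360))
cv2.imwrite('pics/m5.png',m[:,:,::-1])"
```

```text
[ 460.85759084 -148.8639269   332.1022563 ] [ 0.65460884 -0.23933267 -0.57627309] 41.30056461086264 [ 9.87981202e-01 -1.54573999e-01  1.50127766e-04]
```

View pics/m5.png

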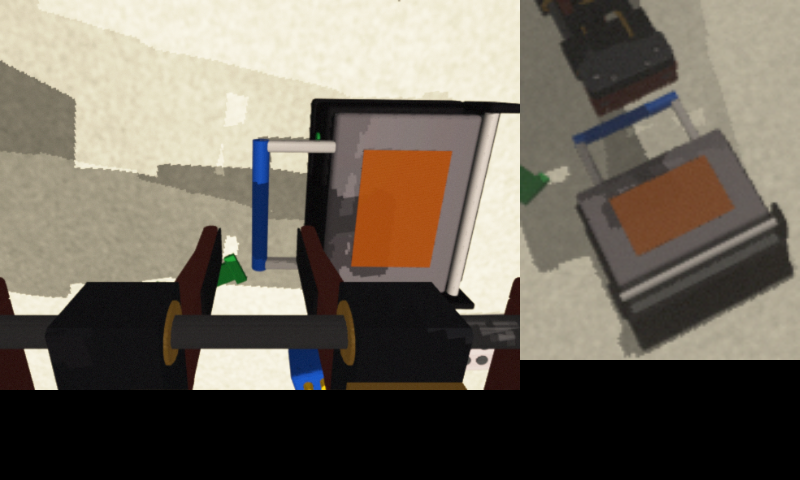

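The bar runs straight up and down in the wrist image at x≈260, centred between the fingers (222 and 298). Descending and pinching.

Request:
{"name": "step_arm", "arguments": {"targets": [[[0,0,-0.4,0,0,0,0.47],[0,0,-0.5,0,0,0,0.47],[0,0,-0.5,0,0,0,0.47],[0,0,-0.28,0,0,0,0.47],[0,0,0,0,0,0,0.47]]]}}

```text
t: 12.42
ee_pos: [460.6, -149.2, 247.6]
orientation: [-2.387, -2.042, 0.001]
ft_force: [0.4, -0.0, -0.1]
width: 41.1
grasp_force: 0.0
```

Request:
{"name": "step_arm", "arguments": {"targets": [[[0,0,0,0,0,0,0],[0,0,0,0,0,0,0],[0,0,0,0,0,0,0],[0,0,0,0,0,0,0],[0,0,0,0,0,0,0]]]}}

```text
t: 13.05
ee_pos: [460.0, -149.2, 248.0]
orientation: [-2.387, -2.041, 0.001]
ft_force: [-3.6, -0.3, 5.9]
width: 11.2
grasp_force: 30.0
```

```bash
python3 -c "
import numpy as np
a=np.radians(np.arange(0,91,3));h=3.1*(1-np.cos(a));z=3.1*np.sin(a)
r=np.c_[np.diff(h)*.988,-np.diff(h)*.155,np.diff(z)].round(3)
for i in range(0,30,5):print(r[i:i+5].tolist())"
```

```text
[[0.004, -0.001, 0.162], [0.013, -0.002, 0.162], [0.021, -0.003, 0.161], [0.029, -0.005, 0.16], [0.037, -0.006, 0.158]]
[[0.046, -0.007, 0.156], [0.054, -0.008, 0.153], [0.061, -0.01, 0.15], [0.069, -0.011, 0.146], [0.077, -0.012, 0.143]]
[[0.084, -0.013, 0.138], [0.091, -0.014, 0.134], [0.098, -0.015, 0.129], [0.104, -0.016, 0.123], [0.11, -0.017, 0.118]]
[[0.116, -0.018, 0.112], [0.122, -0.019, 0.105], [0.127, -0.02, 0.099], [0.132, -0.021, 0.092], [0.137, -0.021, 0.085]]
[[0.141, -0.022, 0.077], [0.145, -0.023, 0.07], [0.148, -0.023, 0.062], [0.151, -0.024, 0.054], [0.154, -0.024, 0.046]]
[[0.156, -0.024, 0.038], [0.158, -0.025, 0.03], [0.159, -0.025, 0.021], [0.16, -0.025, 0.013], [0.16, -0.025, 0.004]]
```

Request:
{"name": "step_arm", "arguments": {"targets": [[[0.004,-0.001,0.162,0,0,0,0],[0.013,-0.002,0.162,0,0,0,0],[0.021,-0.003,0.161,0,0,0,0],[0.029,-0.005,0.16,0,0,0,0],[0.037,-0.006,0.158,0,0,0,0]]]}}

```text
t: 13.68
ee_pos: [465.0, -150.0, 288.2]
orientation: [-2.386, -2.041, 0.002]
ft_force: [-5.0, -2.4, -2.8]
width: 10.9
grasp_force: 30.0
```

Request:
{"name": "step_arm", "arguments": {"targets": [[[0.046,-0.007,0.156,0,0,0,0],[0.054,-0.008,0.153,0,0,0,0],[0.061,-0.01,0.15,0,0,0,0],[0.069,-0.011,0.146,0,0,0,0],[0.077,-0.012,0.143,0,0,0,0]]]}}

```text
t: 14.3
ee_pos: [479.6, -152.4, 325.4]
orientation: [-2.384, -2.04, 0.006]
ft_force: [-10.3, -1.5, 2.8]
width: 11.5
grasp_force: 30.0
```

Request:
{"name": "step_arm", "arguments": {"targets": [[[0.084,-0.013,0.138,0,0,0,0],[0.091,-0.014,0.134,0,0,0,0],[0.098,-0.015,0.129,0,0,0,0],[0.104,-0.016,0.123,0,0,0,0],[0.11,-0.017,0.118,0,0,0,0]]]}}

```text
t: 14.92
ee_pos: [502.6, -156.2, 357.7]
orientation: [-2.381, -2.038, 0.011]
ft_force: [-19.7, -2.5, 15.0]
width: 11.0
grasp_force: 30.0
```

Request:
{"name": "step_arm", "arguments": {"targets": [[[0.116,-0.018,0.112,0,0,0,0],[0.122,-0.019,0.105,0,0,0,0],[0.127,-0.02,0.099,0,0,0,0],[0.132,-0.021,0.092,0,0,0,0],[0.137,-0.021,0.085,0,0,0,0]]]}}

```text
t: 15.55
ee_pos: [536.1, -161.6, 384.6]
orientation: [-2.387, -2.042, 0.004]
ft_force: [-10.2, -3.0, 15.8]
width: 10.9
grasp_force: 30.0
```

```bash
python3 -c "
from h import *
b=snap('scene','sc6')['pixels'];o=readout.get_obs()
print(o['ee_pos'],o['ft_force'],o['width'],o['moment'])
cv2.imwrite('pics/m6.png',cv2.resize(b[120:340,170:370],None,fx=2.5,fy=2.5)[:,:,::-1])"
```

```text
[ 537.22208394 -161.81660047  385.44146559] [-12.62324723  -1.06135699  21.98880528] 11.190552544239722 [-0.26697079  2.623914   -0.15999956]
```

View pics/m6.png

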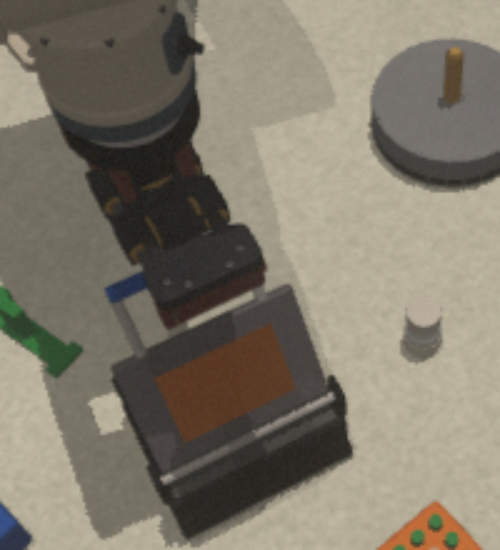

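```bash
python3 -c "
from h import *
for a in np.radians([40,50,55,60,65]):
  c=np.array([612.5,-173.5,85])+155*np.array([-.988*np.cos(a),.155*np.cos(a),np.sin(a)])
  q=proj('sc6',c-50*np.array([.155,.988,0]));print(np.degrees(a),(q-[170,120])*2.5)"
```

```text
40.0 [ 99.01578918 275.62646908]
50.0 [103.044011   281.70122021]
55.0 [106.27358553 287.19217293]
59.99999999999999 [110.32740542 294.36034465]
65.0 [115.2031702  303.21207855]
```

The visible bar end, near (109,293), matches a lid angle of 60°. The lid follows the arc. The upward force suggests the path is slightly short radially, so I'll add about 2 mm of height while continuing.

Request:
{"name": "step_arm", "arguments": {"targets": [[[0.141,-0.022,0.097,0,0,0,0],[0.145,-0.023,0.09,0,0,0,0],[0.148,-0.023,0.062,0,0,0,0],[0.151,-0.024,0.054,0,0,0,0],[0.154,-0.024,0.046,0,0,0,0]]]}}

```text
t: 16.23
ee_pos: [574.4, -167.7, 400.8]
orientation: [2.386, 2.04, -0.0]
ft_force: [-2.8, -4.6, -0.3]
width: 11.2
grasp_force: 30.0
```

Request:
{"name": "step_arm", "arguments": {"targets": [[[0.156,-0.024,0.038,0,0,0,0],[0.158,-0.025,0.03,0,0,0,0],[0.159,-0.025,0.021,0,0,0,0],[0.16,-0.025,0.013,0,0,0,0],[0.13,-0.02,0.004,0,0,0,0]]]}}

```text
t: 16.85
ee_pos: [612.7, -173.7, 405.9]
orientation: [2.386, 2.04, 0.0]
ft_force: [-2.1, -5.3, 1.5]
width: 10.8
grasp_force: 30.0
```

```bash
python3 -c "
from h import *
b=snap('scene','sc7')['pixels'];w=snap('top','top7')['pixels'];o=readout.get_obs()
print(o['ee_pos'],o['ft_force'],o['width'],o['moment'])
m=np.zeros((550,800,3),np.uint8);m[:550,:450]=cv2.resize(b[120:340,180:360],(450,550));m[:350,450:800]=cv2.resize(w[190:290,330:430],(350,350));cv2.imwrite('pics/m7.png',m[:,:,::-1])
for a in np.radians([80,85,90,95,100]):
  c=np.array([612.5,-173.5,85])+155*np.array([-.988*np.cos(a),.155*np.cos(a),np.sin(a)])
  f=lambda s:((proj('sc7',c+s*50*np.array([.155,.988,0]))-[180,120])*2.5,(proj('top7',c+s*50*np.array([.155,.988,0]))-[330,190])*3.5+[450,0]);print(np.degrees(a),f(-1),f(1))"
```

```text
[ 613.02758527 -173.68439656  405.80402225] [-2.01269523 -5.45796611  2.85273842] 11.037611268256216 [-0.89608791  0.43930693 -0.14289464]
80.0 (array([109.55238884, 339.56296456]), array([727.91934683, 114.2967857 ])) (array([251.34590102, 271.93434847]), array([559.75718977,  85.14117625]))
85.0 (array([117.43659794, 354.70382098]), array([732.0145241 ,  91.55376184])) (array([260.4644901 , 285.83987873]), array([563.77325919,  62.40023884]))
90.0 (array([125.93162176, 371.16147304]), array([735.7761925 ,  68.90326345])) (array([269.99919676, 301.087489  ]), array([567.62699226,  39.78138543]))
95.0 (array([134.95190482, 388.77405808]), array([739.16490561,  46.5860333 ])) (array([279.84723693, 317.53183009]), array([571.27768333,  17.52492667]))
100.0 (array([144.39873191, 407.35202812]), array([742.14652087,  24.83689056])) (array([289.89577814, 335.00056775]), array([574.68762409,  -4.13514201]))
```

View pics/m7.png

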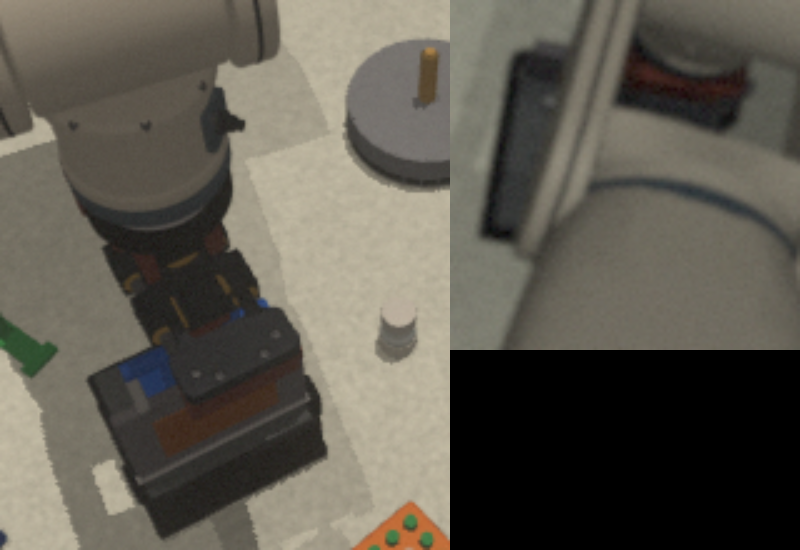

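Both bar ends, near (124,373) and (267,303), match the 90° prediction. Holding still.

Request:
{"name": "step_arm", "arguments": {"targets": [[[0,0,0,0,0,0,0],[0,0,0,0,0,0,0],[0,0,0,0,0,0,0],[0,0,0,0,0,0,0],[0,0,0,0,0,0,0]]]}}

```text
t: 17.58
ee_pos: [612.5, -173.6, 405.8]
orientation: [2.386, 2.04, 0.001]
ft_force: [-1.5, -4.5, 2.2]
width: 11.0
grasp_force: 30.0
```

```bash
python3 -c "
from h import *
o=readout.get_obs();print(o['ee_pos'],o['grasp_force'],abs(o['qvel']).max());print(ctrl.close_job())"
```

```text
[ 612.53066269 -173.58997648  405.80807009] 30.022107660770416 0.0017603148215257073
the job is handed in; nothing more can be done
None
```

The job is handed in: the key lies flat on the small stand's foot with its eye around the post, and the gripper is holding the lid still at about 90° by the blue bar; the hand-in returned no verdict.

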